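# Print the weight label for the jar on the scale

### The arm

A 6-joint arm with a two-finger parallel gripper is mounted at the origin on the work surface. World frame = base frame: x ahead of the robot, y to its left, z up, the work surface at z = 0. Lengths are in m, angles in degrees, forces in N, time in s.
With the tool pointing down it reaches from about 0.25 to 0.725 m from the base axis. Payload 9.7 kg.
Tool frame: the origin (TCP) lies at the very end of the fingers, on their centre line; the grasp point (between the pads) lies grasp_offset behind it (grasp_offset is the distance from the TCP to the grasp point, in m); z points along the fingers, y is the line along which they close (so a half turn about z gives the same grasp; the last joint's range is limited). The gripper opens to 85 mm and grips with 20 to 120 N. Pads are 22 mm wide; open, the fingers measure 114 mm over their backs; the gripper's body (76 mm by 85 mm) begins 54 mm behind the grasp point. The pads swing forward as they close: fully open they stand 13 mm farther back than shut.
Start: joints at [-66.005, 4.979, 10.078, 95.1, 0, 90], TCP at [0.224, -0.502, 0.199] pointing down, gripper open.
Joint ranges: [-179.16, 179.16], [-48.56, 103.87], [-65.8, 70.77], [-126.05, 130.52], [-82.76, 87.17], [-180, 180]. Speed limits (degrees/s): [127.2, 127.2, 147.25, 180, 180, 180].

### API

Orientations are given as [roll, pitch, yaw] about the fixed x, y, z axes, in that order (R = Rz(yaw) Ry(pitch) Rx(roll)).
In Python, from workcell import get_obs, camera, calibration, job_done, recognise, cut_out, mark_of, grasp_offset gives the robot as it stands.
- The arm moves only by the tool servo_tool, never from a script. Its argument "moves" is a list of rows, each a list of 3 entries, a list of its own where there are three numbers: the turn, a rotation vector about the tool's x, y, z in degrees, then the shift along the tool's x, y, z in m, then the opening in per cent of the stroke, from 0 (shut) to 100 (fully open). In form: [[[ax, ay, az], [x, y, z], claw], ...]. A call has 1 to 12 rows; each row shifts and turns the commanded pose from where the row before left it, along the tool's axes as they then stand; what a row does not reach is not made up. A row lasts 1/10 s, in which the tool goes at most 50 mm and 8.59 degrees, less where a joint would pass 70% of its speed; a pose out of reach is approached as far as the arm can. A call is refused whole if a number of a shift passes 0.05 or a number of a turn 8.59, either way. A call with a gripper value outside its range is refused whole. The fingers move at their own pace and stop on an object; "force" is the grip in N (left out, the last holds). Time passes only in rows, so rows that do not move let the fingers close. It gives the time, the measured TCP pose, the force, the opening and the grip force at its end, in the units of the state.
- get_obs(): the state, without advancing time (a new reading comes with each control period).
- camera(name): name is "side" or "top" or "wrist"; returns (picture, depth): 384x512x3 uint8, red, green, blue; 384x512 float32, m along the optical axis (not along the pixel's ray), 0 where there is no reading.
- calibration(name): a dict with "camera_matrix" (3x3 intrinsics, pixels), "R" (3x3) and "t" (3): a world point X has camera coordinates R X + t. Camera axes: x right, y down, z forward; pixel columns grow to the right and rows downward; lengths in m; the calibration is good to about 2 mm. The wrist camera is an equidistant fisheye: a pixel r from the principal point sees the ray r / f radians off the axis. A picture is of the moment at which its call begins: read the wrist's pose just before it. calibration takes no time and is no camera call; for the wrist camera it gives the pose at the moment of the call.
- job_done(): hands the job in; it is judged then, once.
Trained networks look in the newest picture that a camera, given by its name, has taken for a name from the list of things; names that differ only in an ending like _2 or _b are one class to them, and where a whole thing is asked for, a point or a joint stands for the part that bears it (a point fixed in the world has none). Each returns a list of dicts, best first, with "score" (0 to 1); they miss things now and then, are a little off and sometimes report something else, mostly with a low value. They report only what shows in the picture. A call takes as long as a camera call.
- recognise(name, camera): "xyz" ([x, y, z] in m, in the coordinates of the camera as it stood for that picture, good to about 4 mm: the middle of the surface that is visible of it).
- cut_out(name, camera): "mask" (384x512 bool, what is visible of it).
- mark_of(name, camera): "xyz" ([x, y, z] in m, in the coordinates of the camera as it stood for that picture, good to about 4 mm: a listed point, or the origin of a listed thing).
The state is a dict: "time": time; "q": joint angles; "qd": joint speeds; "joint_efforts": joint torques, N m; "ee_pos": TCP position; "tcp_rot": TCP orientation; "wrist_force": force on the tool from outside, world axes, zero at the start; "torque": the same for the moment, N m; "opening": finger opening in m; "grasp_force": force on a finger pad.
Only numpy, scipy, OpenCV 4.12 (cv2) and the standard library are available. Lean on these libraries where they do the work, as an engineer would, in place of code of your own. Each camera call takes 0.05 s, during which the arm holds its last target. There are 200 camera calls.

### The job

Get a weight label for the jar of orange peel that is standing on the scale, working with a fingertip and pressing lightly: tap the scale's blue unit key to change it to grams, then switch on the label printer by pressing down the white-dotted end of its red rocker switch, then tap the scale's green print key. Do not press the red power key or the yellow tare key, do not go back to the unit key once the printer is on, and leave the scale, the printer, the jars and the scoop standing where they are.

Things in the scene. Friction and masses are not known exactly. Their poses are not given: they have to be found in the camera images.
- scale: Loose off-white bench scale, 3.2 kg, 300 mm deep (x), 240 wide (y); origin at the centre of its underside, z up, front (-x) to the robot. Behind: steel pan, top 72 mm high. In front: dark panel sloping down to the robot at 0.26 rad, with a display and below it four keys 46 mm apart, from +y to -y red, blue, yellow, green, each 30 mm wide (y), 20 mm up the slope (x), 8.5 mm proud.
- printer: Loose desktop label printer, 2.2 kg, 190 mm deep (x), 130 wide (y); origin at the centre of its underside, z up, front (-x, label slot) to the robot. Off-white roll cover, 125 mm high, on the rear of its top (from x = -28 mm backwards); in front of it a dark deck, 95 mm high, with the power switch.
- switch (a joint): Printer's power switch: red rocker 40 mm long (printer's y), 24 wide, mid-deck, pivot 60 mm ahead of the printer's centre, 97 mm high. 0 rad = off: its +y end, with a white dot, stands 13 mm above the pivot. 0.36 rad = on: that end pushed down to 6 mm above the pivot. Pressing that end with 2 to 3 N turns it; it stays where left; beyond 0.27 counts as on.
- switch_on_end (a point): Point on the top face of the rocker's white-dotted half, 14 mm from the pivot; it moves with the rocker and sinks about 5 mm from off to on. This face slopes 0.46 rad when off and 0.10 rad when on, rising to the printer's +y; axes parallel to the printer's while off.
- key_power (a joint): Red power key of the scale, the leftmost as the robot sees it. 0 = up, 0.005 m = fully down; it springs back. It starts to move at about 1.2 N, needs about 3 N for 0.002 m, beyond which it counts as pressed, and 6 N for fully down. Not to be pressed.
- key_power_top (a point): Centre of the top face of the red key; moves with it. z points out of the key, square to the sloping panel (the key is pressed along -z); y along the row to the robot's left.
- key_unit (a joint): Blue unit key of the scale, the second from the left as the robot sees it. 0 = up, 0.005 m = fully down; it springs back. It starts to move at about 1.2 N, needs about 3 N for 0.002 m, beyond which it counts as pressed, and 6 N for fully down. Changes the display from ounces to grams.
- key_unit_top (a point): Centre of the top face of the blue key; moves with it. z points out of the key, square to the sloping panel (the key is pressed along -z); y along the row to the robot's left.
- key_tare (a joint): Yellow tare key of the scale, the third from the left as the robot sees it. 0 = up, 0.005 m = fully down; it springs back. It starts to move at about 1.2 N, needs about 3 N for 0.002 m, beyond which it counts as pressed, and 6 N for fully down. Not to be pressed.
- key_tare_top (a point): Centre of the top face of the yellow key; moves with it. z points out of the key, square to the sloping panel (the key is pressed along -z); y along the row to the robot's left.
- key_print (a joint): Green print key of the scale, the rightmost as the robot sees it. 0 = up, 0.005 m = fully down; it springs back. It starts to move at about 1.2 N, needs about 3 N for 0.002 m, beyond which it counts as pressed, and 6 N for fully down. Sends the weight shown to the label printer.
- key_print_top (a point): Centre of the top face of the green key; moves with it. z points out of the key, square to the sloping panel (the key is pressed along -z); y along the row to the robot's left.
- pan_jar: Clip-top glass jar with orange peel, 92 mm across, 112 mm high, 0.55 kg, standing loose on the scale's pan; origin at the centre of its underside.
- side_jar: Clip-top glass jar with dark juniper berries, 80 mm across, 105 mm high, standing beside the printer on its +y side; origin at the centre of its underside.
- small_jar: Small clip-top glass jar with red petals, 54 mm across, 70 mm high, standing in front of the printer; origin at the centre of its underside.
- scoop: Steel scoop lying in front of the scale, 160 mm long, 50 mm wide, 26 mm high; origin under the back of its blade, blade along its +x, handle along -x.

How it is judged (in metres and radians):
On the way, in this order (a step that is already met when the one before it is completed fails the run):
1. the blue unit key is pressed (value of joint key_unit above 0.002 m), for 0.04 s.
2. the printer is switched on by its rocker (value of joint switch above 0.27 rad and value of joint key_unit below 0.001 m), for 0.1 s.
3. the green print key is pressed with the printer on (value of joint key_print above 0.002 m and value of joint switch above 0.27 rad), for 0.04 s.
At the end, for the whole second after the job is handed in: The printer's switch is on (beyond 0.27 of 0.36 rad), all four keys are up again (less than 1 mm down), and the scale, the printer, the three jars and the scoop stand still, each within 15 mm of where it began, the jar upright on the pan (all of step 2 and value of joint each of key_power, key_tare, key_print below 0.001 m and distance of each of scale, printer, pan_jar, side_jar, small_jar, scoop from where it was at the start of the episode below 0.015 m and linear speed of each of scale, printer, pan_jar, side_jar, small_jar, scoop below 0.02 m/s and angle between pan_jar's own z axis and vertical below 0.1 rad); the robot touches nothing.
It fails at once if the print key is pressed while the printer is still off (value of joint key_print above 0.002 m and value of joint switch below 0.27 rad).
It fails at once if the unit key is pressed when the printer is already on (value of joint key_unit above 0.002 m and value of joint switch above 0.27 rad).
It fails at once if the power key or the tare key is pressed (value of joint any of key_power, key_tare above 0.002 m).
It fails at once if the scale is pressed harder than 25 N or the printer harder than 35 N (contact force between any of the fingers, the arm and scale above 25 N or contact force between any of the fingers, the arm and printer above 35 N).
It fails at once if the scale, the printer, a jar or the scoop is pushed, lifted or carried more than 15 mm (distance of any of scale, printer, pan_jar, side_jar, small_jar, scoop from where it was at the start of the episode above 0.015 m).
It also fails if it takes over 54 s, if anything falls off the work surface, if the arm or the gripper's body presses on something with over 40 N, if the wrist force passes 120 N, or if a joint passes its speed limit or range.

## Working session

There is one attempt and no reset: what is moved stays moved. The work goes in short steps, Python scripts to look and compute and a tool call to move; the robot and the scene stay as the last step left them, time stands still between calls to the robot, and variables do not carry over. Pictures are saved under pics/ and viewed, at most 10 in all, crops included, and the job is handed in when it is done.

Besides the shell and the picture viewer there is one more tool, called after "Request:" as name(argument=value, ...) on one line, values as JSON. servo_tool: Moves the arm, as the interface text tells. Its arguments: {"type":"object","properties":{"moves":{"type":"array"},"force":{"type":"number"}},"required":["moves"]}

```bash
mkdir -p pics; cat > h.py <<'E'
import numpy as np, cv2
from workcell import *
def world(p,c):
    k=calibration(c); return np.array(k["R"]).T@(np.array(p)-np.array(k["t"]))
def snap(c,f):
    im,d=camera(c); cv2.imwrite(f,im[:,:,::-1]); return im,d
E
python3 - <<'E'
from h import *
np.set_printoptions(precision=4,suppress=True)
print(get_obs()["ee_pos"],get_obs()["tcp_rot"],grasp_offset)
for c in("top","side"):
    snap(c,f"pics/{c}1.png")
    for n in["scale","printer","key_power_top","key_unit_top","key_tare_top","key_print_top","switch_on_end","pan_jar","side_jar","small_jar","scoop"]:
        r=mark_of(n,c)
        if r: print(c,n,r[0]["score"],world(r[0]["xyz"],c))
E
```

```text
[ 0.2236 -0.5022  0.1979] [-179.925    -0.0008   23.9988] 0.0187
top scale 0.55 [ 0.6128 -0.2174 -0.0002]
top printer 0.87 [ 0.6303  0.2467 -0.005 ]
top key_power_top 0.59 [ 0.4968 -0.1409  0.0533]
top key_unit_top 0.61 [ 0.4883 -0.1856  0.0513]
top key_tare_top 0.44 [ 0.4857 -0.2348  0.0502]
top key_print_top 0.58 [ 0.4825 -0.2778  0.0478]
top switch_on_end 0.71 [0.5705 0.2574 0.1066]
top pan_jar 0.95 [ 0.6824 -0.2052  0.076 ]
top side_jar 0.84 [ 0.6503  0.3813 -0.0007]
top small_jar 0.89 [0.4701 0.2527 0.0001]
top scoop 0.79 [ 0.3961 -0.2037 -0.0014]
side scale 0.63 [ 0.6093 -0.223  -0.0014]
side printer 0.72 [ 0.6281  0.2439 -0.0027]
side key_power_top 0.56 [ 0.4891 -0.1388  0.0519]
side key_unit_top 0.45 [ 0.486  -0.1895  0.0509]
side key_tare_top 0.58 [ 0.4813 -0.2344  0.0452]
side key_print_top 0.66 [ 0.481  -0.2814  0.0489]
side switch_on_end 0.55 [0.5733 0.2527 0.1105]
side pan_jar 0.59 [ 0.6842 -0.2056  0.0712]
side small_jar 0.86 [0.4675 0.2528 0.0012]
side scoop 0.76 [ 0.3963 -0.2021  0.0008]
```

View pics/top1.png

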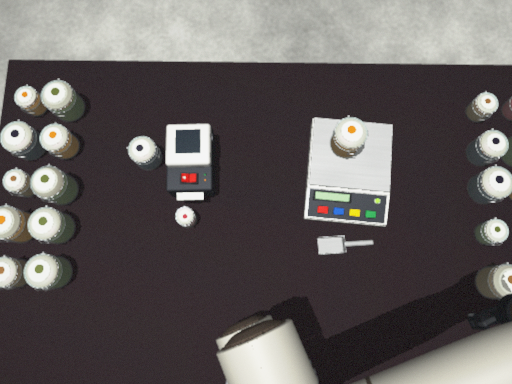

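View pics/side1.png

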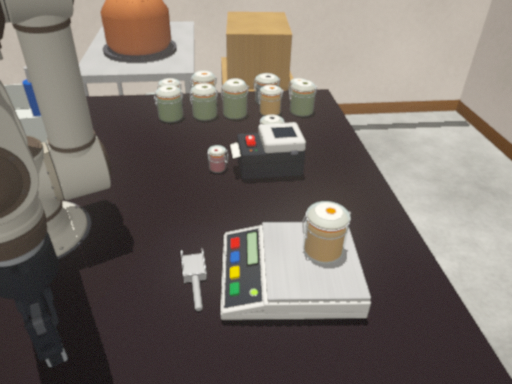

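```bash
cat >> h.py <<'E'
from scipy.spatial.transform import Rotation as Ro
np.set_printoptions(precision=4,suppress=True)
def pose():
    o=get_obs(); return np.array(o["ee_pos"]),Ro.from_euler("xyz",o["tcp_rot"],degrees=True)
def plan(p,rpy):   # turn first, then shift in the turned tool frame
    p0,R0=pose(); R1=Ro.from_euler("xyz",rpy,degrees=True)
    print("turn",(R0.inv()*R1).as_rotvec(degrees=True),"shift after turn",R1.inv().apply(np.array(p)-p0),"shift now",R0.inv().apply(np.array(p)-p0))
E
python3 - <<'E'
from h import *
n=Ro.from_euler("xyz",[180,-14.9,-4.5],degrees=True).apply([0,0,-1])
plan(np.array([.487,-.1875,.051])+.10*n,[180,-14.9,-4.5])
E
```

```text
turn [-3.7018 14.5906 28.3324] shift after turn [ 0.1919 -0.3347  0.1038] shift now [ 0.3461 -0.1929  0.051 ]
```

Request:
servo_tool(moves=[[[-0.93,3.65,7.08],[0,0,0],0],[[-0.93,3.65,7.08],[0,0,0],0],[[-0.93,3.65,7.08],[0,0,0],0],[[-0.93,3.65,7.08],[0,0,0],0]], force=20)

```text
time: 1.6
ee_pos: [0.2237, -0.5027, 0.1986]
tcp_rot: [-180.0, -15.1, -4.8]
wrist_force: [0.3, 0.6, 0.5]
opening: 0.0282
grasp_force: 0.0
```

Request:
servo_tool(moves=[[[0,0,0],[0.019,-0.0335,0.0104],0],[[0,0,0],[0.019,-0.0335,0.0104],0],[[0,0,0],[0.019,-0.0335,0.0104],0],[[0,0,0],[0.019,-0.0335,0.0104],0],[[0,0,0],[0.019,-0.0335,0.0104],0],[[0,0,0],[0.019,-0.0335,0.0104],0],[[0,0,0],[0.019,-0.0335,0.0104],0],[[0,0,0],[0.019,-0.0335,0.0104],0],[[0,0,0],[0.019,-0.0335,0.0104],0],[[0,0,0],[0.019,-0.0335,0.0104],0],[[0,0,0],[0,0,0],0],[[0,0,0],[0,0,0],0]])

```text
time: 2.8
ee_pos: [0.4597, -0.1842, 0.1468]
tcp_rot: [180.0, -14.9, -4.3]
wrist_force: [0.3, 0.2, -0.5]
opening: -0.0001
grasp_force: 0.0
```

```bash
python3 - <<'E'
from h import *
print(pose()[0],get_obs()["tcp_rot"],get_obs()["wrist_force"])
snap("wrist","pics/w1.png"); camera("top")
for c in("wrist","top"):
    for n in["key_power_top","key_unit_top","key_tare_top","key_print_top"]:
        r=mark_of(n,c)
        if r: print(c,n,r[0]["score"],world(r[0]["xyz"],c))
E
```

```text
[ 0.4597 -0.1842  0.1468] [179.9772 -14.8932  -4.3447] [ 0.3039  0.2323 -0.5172]
wrist key_power_top 0.75 [ 0.4946 -0.1375  0.0508]
wrist key_unit_top 0.61 [ 0.4888 -0.1889  0.0521]
wrist key_tare_top 0.73 [ 0.4823 -0.2281  0.0512]
wrist key_print_top 0.97 [ 0.4769 -0.2852  0.0544]
top key_power_top 0.66 [ 0.4935 -0.1411  0.0525]
top key_unit_top 0.46 [ 0.488  -0.1879  0.0517]
```

View pics/w1.png

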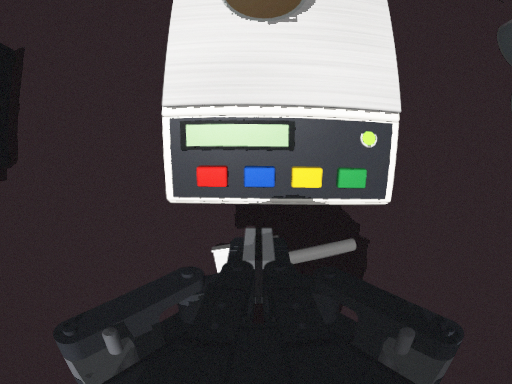

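The wrist view shows the shut fingertips (col 258, row 235) lined up with the blue key (col 260, row 177); the row of keys is level, so the yaw fits.

```bash
python3 - <<'E'
from h import *
plan([.488,-.1875,.0515],get_obs()["tcp_rot"])
E
```

```text
turn [0. 0. 0.] shift after turn [ 0.0031 -0.0002  0.0996] shift now [ 0.0031 -0.0002  0.0996]
```

Request:
servo_tool(moves=[[[0,0,0],[0.003,0,0.03],0],[[0,0,0],[0,0,0.03],0],[[0,0,0],[0,0,0.02],0],[[0,0,0],[0,0,0.01],0],[[0,0,0],[0,0,0],0],[[0,0,0],[0,0,0.003],0],[[0,0,0],[0,0,0.002],0],[[0,0,0],[0,0,0],0],[[0,0,0],[0,0,0],0]])

```text
time: 4.2
ee_pos: [0.4871, -0.1873, 0.0565]
tcp_rot: [180.0, -15.0, -4.5]
wrist_force: [0.2, -0.1, -0.9]
opening: 0.0002
grasp_force: 0.0
```

Request:
servo_tool(moves=[[[0,0,0],[0,0,0.002],0],[[0,0,0],[0,0,0.001],0],[[0,0,0],[0,0,0],0]])

```text
time: 4.5
ee_pos: [0.4876, -0.1872, 0.0528]
tcp_rot: [180.0, -14.9, -4.5]
wrist_force: [0.4, 0.2, 0.3]
opening: 0.0002
grasp_force: 0.0
```

Request:
servo_tool(moves=[[[0,0,0],[0,0,0.001],0],[[0,0,0],[0,0,0.001],0],[[0,0,0],[0,0,0],0]])

```text
time: 4.8
ee_pos: [0.4881, -0.1872, 0.0508]
tcp_rot: [180.0, -14.9, -4.5]
wrist_force: [-0.2, 0.0, -0.1]
opening: -0.0002
grasp_force: 0.0
```

Request:
servo_tool(moves=[[[0,0,0],[0,0,0.001],0],[[0,0,0],[0,0,0],0]])

```text
time: 5.0
ee_pos: [0.4884, -0.1872, 0.0499]
tcp_rot: [180.0, -14.9, -4.5]
wrist_force: [-0.1, 0.3, -0.6]
opening: 0.0001
grasp_force: 0.0
```

Request:
servo_tool(moves=[[[0,0,0],[0,0,0.001],0],[[0,0,0],[0,0,0],0]])

```text
time: 5.2
ee_pos: [0.4886, -0.1873, 0.049]
tcp_rot: [180.0, -14.9, -4.5]
wrist_force: [0.3, 0.7, 0.2]
opening: 0.0002
grasp_force: 0.0
```

Request:
servo_tool(moves=[[[0,0,0],[0,0,0.001],0],[[0,0,0],[0,0,0],0]])

```text
time: 5.4
ee_pos: [0.4889, -0.1873, 0.048]
tcp_rot: [180.0, -14.9, -4.5]
wrist_force: [-0.2, 0.9, -0.2]
opening: -0.0004
grasp_force: 0.0
```

Request:
servo_tool(moves=[[[0,0,0],[0,0,0.001],0],[[0,0,0],[0,0,0],0]])

```text
time: 5.6
ee_pos: [0.4891, -0.1873, 0.047]
tcp_rot: [180.0, -14.9, -4.5]
wrist_force: [-0.1, -0.4, -0.5]
opening: -0.0
grasp_force: 0.0
```

Request:
servo_tool(moves=[[[0,0,0],[0,0,0.001],0],[[0,0,0],[0,0,0],0]])

```text
time: 5.8
ee_pos: [0.4894, -0.1873, 0.0461]
tcp_rot: [180.0, -14.9, -4.5]
wrist_force: [0.7, -0.5, 0.1]
opening: 0.0002
grasp_force: 0.0
```

```bash
python3 - <<'E'
from h import *
print(pose()[0],get_obs()["wrist_force"])
im,d=snap("wrist","pics/w2.png")
im2,_=snap("side","pics/s2.png")
cv2.imwrite("pics/c2.png",np.hstack([cv2.resize(im[120:300,150:390],None,fx=1.6,fy=1.6)[:,:,::-1],cv2.resize(im2[200:320,180:340],(384,288))[:,:,::-1]]))
E
```

```text
[ 0.4894 -0.1873  0.0461] [ 0.658  -0.4524  0.0635]
```

View pics/c2.png

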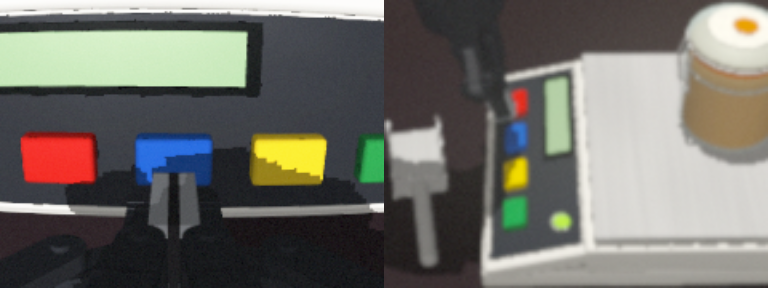

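The fingertip (left half, about 175,180) stands over the blue key's centre, just above it; nothing is touched yet. I continue down.

Request:
servo_tool(moves=[[[0,0,0],[0,0,0.001],0],[[0,0,0],[0,0,0],0]])

```text
time: 6.1
ee_pos: [0.4897, -0.1873, 0.0451]
tcp_rot: [180.0, -14.9, -4.5]
wrist_force: [0.2, -0.4, -1.2]
opening: -0.0003
grasp_force: 0.0
```

Request:
servo_tool(moves=[[[0,0,0],[0,0,0.001],0],[[0,0,0],[0,0,0],0]])

```text
time: 6.3
ee_pos: [0.4899, -0.1874, 0.0441]
tcp_rot: [180.0, -14.9, -4.5]
wrist_force: [0.1, 0.4, -0.4]
opening: 0.0
grasp_force: 0.0
```

Request:
servo_tool(moves=[[[0,0,0],[0,0,0.001],0],[[0,0,0],[0,0,0],0]])

```text
time: 6.5
ee_pos: [0.4902, -0.1874, 0.0432]
tcp_rot: [180.0, -14.9, -4.5]
wrist_force: [0.4, -0.3, 0.3]
opening: -0.0001
grasp_force: 0.0
```

```bash
python3 - <<'E'
from h import *
print(pose()[0])
for c in("wrist","top"):
    k=calibration(c);K=k["camera_matrix"];im,d=camera(c)
    hsv=cv2.cvtColor(im,cv2.COLOR_RGB2HSV)
    for nm,lo,hi in(("red",0,6),("blue",102,118),("yel",22,32),("grn",55,80)):
        m=(hsv[...,0]>=lo)&(hsv[...,0]<=hi)&(hsv[...,1]>170)&(hsv[...,2]>60)&(d>0)
        n,l,s,ce=cv2.connectedComponentsWithStats(m.astype(np.uint8))
        P=[]
        for i in [j for j in range(1,n) if s[j,4]>30]:
            v,u=np.nonzero(l==i); x=(u-K[0][2])/K[0][0]; y=(v-K[1][2])/K[1][1]
            if c=="wrist":
                r=np.hypot(x,y)+1e-9; x,y=x/r*np.tan(r),y/r*np.tan(r)
            z=d[v,u]; X=(np.stack([x*z,y*z,z],1)-k["t"])@np.array(k["R"])
            print(c,nm,len(u),np.median(X,0),np.percentile(X[:,2],[5,95]))
r=mark_of("key_unit_top","wrist");print([ (q["score"],world(q["xyz"],"wrist")) for q in r])
camera("side");im2,_=snap("side","pics/s3.png");im,_=snap("wrist","pics/w3.png")
cv2.imwrite("pics/c3.png",np.hstack([cv2.resize(im[120:300,150:390],None,fx=1.6,fy=1.6)[:,:,::-1],cv2.resize(im2[200:320,180:340],(384,288))[:,:,::-1]]))
E
```

```text
[ 0.4902 -0.1874  0.0432]
wrist red 1469 [ 0.4955 -0.1419  0.0521] [0.0489 0.0544]
wrist blue 1277 [ 0.4937 -0.187   0.0526] [0.0493 0.0545]
wrist yel 1484 [ 0.4878 -0.2313  0.0521] [0.0491 0.0544]
wrist grn 1152 [ 0.4839 -0.276   0.0521] [0.049  0.0545]
top red 108 [0.5708 0.2395 0.1021] [0.0951 0.1083]
top red 41 [ 0.4961 -0.1338  0.0517] [0.0442 0.1631]
[]
```

View pics/c3.png

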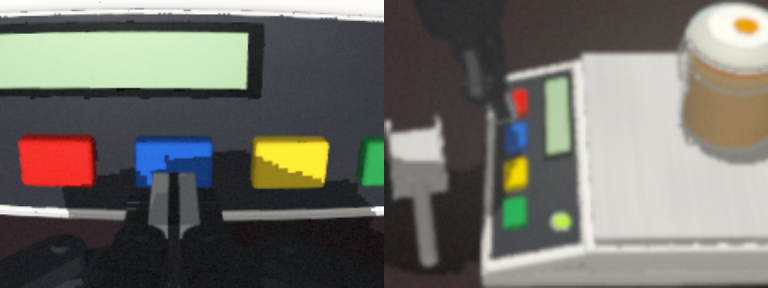

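```bash
python3 - <<'E'
from h import *
p,R=pose();print(p)
c="wrist";k=calibration(c);K=np.array(k["camera_matrix"]);im,d=camera(c)
for u in(248,252,256,264,268,272):
  for v in(222,227,231,236,242):
    x=(u-K[0,2])/K[0,0];y=(v-K[1,2])/K[1,1];r=np.hypot(x,y);z=d[v,u]
    X=(np.array([x/r*np.tan(r)*z,y/r*np.tan(r)*z,z])-k["t"])@np.array(k["R"])
    print(u,v,im[v,u],round(float(z),4),X,"tool",R.inv().apply(X-p))
X=np.array(k["R"])@p+k["t"];r=np.arctan2(np.hypot(X[0],X[1]),X[2]);h=np.hypot(X[0],X[1]);print("TCP px",K[0,2]+K[0,0]*r*X[0]/h,K[1,2]+K[1,1]*r*X[1]/h,X)
E
```

```text
[ 0.4902 -0.1874  0.0433]
248 222 [ 45 113 226] 0.1797 [ 0.4916 -0.1806  0.0525] tool [ 0.0032 -0.0069 -0.0087]
248 227 [ 41  65 113] 0.181 [ 0.4883 -0.1803  0.0513] tool [-0.0003 -0.0069 -0.0083]
248 231 [108 108 114] 0.1465 [ 0.4913 -0.1817  0.0857] tool [ 0.0115 -0.0058 -0.0408]
248 236 [107 108 112] 0.1404 [ 0.4899 -0.1818  0.0918] tool [ 0.0117 -0.0056 -0.0471]
248 242 [86 90 90] 0.1344 [ 0.4882 -0.1818  0.0979] tool [ 0.0117 -0.0054 -0.0534]
252 222 [ 40 109 225] 0.1801 [ 0.4913 -0.183   0.052 ] tool [ 0.003  -0.0045 -0.0082]
252 227 [ 35  59 108] 0.1818 [ 0.488  -0.1827  0.0504] tool [-0.0006 -0.0045 -0.0075]
252 231 [106 109 113] 0.146 [ 0.4912 -0.1837  0.0862] tool [ 0.0117 -0.0038 -0.0412]
252 236 [105 108 111] 0.1411 [ 0.4896 -0.1837  0.0912] tool [ 0.0114 -0.0037 -0.0464]
252 242 [82 85 87] 0.1334 [ 0.4882 -0.1837  0.0989] tool [ 0.0121 -0.0035 -0.0543]
256 222 [ 24  58 120] 0.1799 [ 0.4912 -0.1854  0.0523] tool [ 0.0031 -0.002  -0.0085]
256 227 [ 21  51 103] 0.1805 [ 0.488  -0.1852  0.0518] tool [-0.0001 -0.002  -0.0088]
256 231 [31 30 27] 0.1451 [ 0.4912 -0.1857  0.0871
[... 827 characters left out ...]
1916  0.0846] tool [ 0.0111  0.0042 -0.0398]
268 236 [86 87 90] 0.1401 [ 0.4892 -0.1913  0.0921] tool [ 0.0119  0.004  -0.0473]
268 242 [86 89 90] 0.1334 [ 0.4876 -0.1909  0.0989] tool [ 0.0121  0.0037 -0.0543]
272 222 [ 22  57 119] 0.1804 [ 0.4903 -0.1951  0.0518] tool [ 0.0029  0.0077 -0.008 ]
272 227 [ 21  54 117] 0.1814 [ 0.4871 -0.195   0.0509] tool [-0.0004  0.0078 -0.008 ]
272 231 [ 39  65 110] 0.1813 [ 0.4847 -0.1948  0.051 ] tool [-0.0028  0.0078 -0.0087]
272 236 [67 74 96] 0.1397 [ 0.4891 -0.1932  0.0926] tool [ 0.0121  0.0058 -0.0478]
272 242 [76 75 80] 0.1335 [ 0.4875 -0.1927  0.0988] tool [ 0.012   0.0056 -0.0542]
TCP px 259.279758251879 221.44711296077924 [0.0007 0.0198 0.1889]
```

```bash
python3 - <<'E'
from h import *
p,R=pose();c="side";k=calibration(c);K=np.array(k["camera_matrix"]);im,d=camera(c)
img=cv2.resize(im[120:320,150:350],(800,800)[:2],interpolation=cv2.INTER_CUBIC)[:600+200,:,::-1].copy()
for s,col in((0,(0,0,255)),(-.02,(0,255,255)),(-.04,(0,255,0)),(-.06,(255,0,255))):
    X=np.array(k["R"])@(p+R.apply([0,0,s]))+k["t"];u=K@X/X[2];print(s,u[:2],X[2],"depth there",d[int(u[1]),int(u[0])])
    cv2.circle(img,(int((u[0]-150)*4),int((u[1]-120)*4)),5,col,-1)
cv2.imwrite("pics/s4.png",img[200:,:])
E
```

```text
0 [235.4135 258.1448] 0.9655356960712198 depth there 0.9550895
-0.02 [233.0227 252.0005] 0.9539014285295127 depth there 0.97022647
-0.04 [230.5729 245.7044] 0.9422671609878055 depth there 0.92163473
-0.06 [228.0618 239.251 ] 0.9306328934460983 depth there 0.8818618
```

View pics/s4.png

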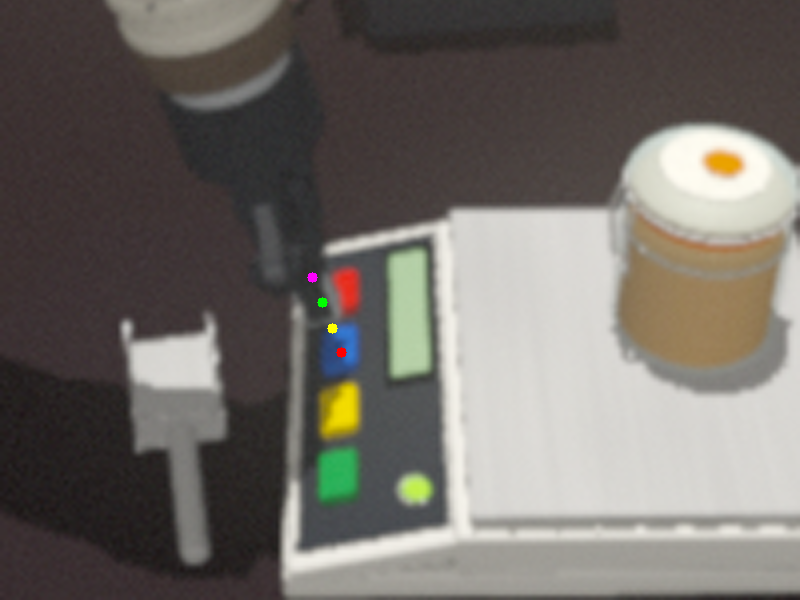

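The side view shows the real fingertip (about pixel 320,315 in the crop) ends around 32 mm short of the reported TCP (red dot at 341,352). So contact must be found by force. I correct +4 mm in x and go on down.

Request:
servo_tool(moves=[[[0,0,0],[0.004,0,0.006],0],[[0,0,0],[0,0,0.007],0],[[0,0,0],[0,0,0.004],0],[[0,0,0],[0,0,0],0],[[0,0,0],[0,0,0],0]])

```text
time: 7.4
ee_pos: [0.4983, -0.188, 0.0276]
tcp_rot: [180.0, -14.9, -4.5]
wrist_force: [0.5, -0.7, -0.5]
opening: -0.0002
grasp_force: 0.0
```

Request:
servo_tool(moves=[[[0,0,0],[0,0,0.001],0],[[0,0,0],[0,0,0.001],0],[[0,0,0],[0,0,0],0]])

```text
time: 7.7
ee_pos: [0.4989, -0.1881, 0.026]
tcp_rot: [180.0, -14.9, -4.5]
wrist_force: [0.5, -0.9, -0.2]
opening: 0.0002
grasp_force: 0.0
```

Request:
servo_tool(moves=[[[0,0,0],[0,0,0.001],0],[[0,0,0],[0,0,0.001],0],[[0,0,0],[0,0,0],0]])

```text
time: 8.0
ee_pos: [0.4994, -0.1881, 0.0239]
tcp_rot: [180.0, -14.9, -4.5]
wrist_force: [-0.1, 0.4, 0.5]
opening: 0.0
grasp_force: 0.0
```

Request:
servo_tool(moves=[[[0,0,0],[0,0,0.001],0],[[0,0,0],[0,0,0],0]])

```text
time: 8.2
ee_pos: [0.4996, -0.1881, 0.0229]
tcp_rot: [180.0, -14.9, -4.5]
wrist_force: [0.0, -0.5, 0.0]
opening: -0.0001
grasp_force: 0.0
```

Request:
servo_tool(moves=[[[0,0,0],[0,0,0.001],0],[[0,0,0],[0,0,0],0]])

```text
time: 8.4
ee_pos: [0.4999, -0.1882, 0.0219]
tcp_rot: [180.0, -14.9, -4.5]
wrist_force: [-0.3, -0.8, 0.5]
opening: -0.0003
grasp_force: 0.0
```

Request:
servo_tool(moves=[[[0,0,0],[0,0,0.001],0],[[0,0,0],[0,0,0],0]])

```text
time: 8.6
ee_pos: [0.5002, -0.1882, 0.021]
tcp_rot: [180.0, -14.9, -4.5]
wrist_force: [1.2, -0.8, -0.5]
opening: 0.0001
grasp_force: 0.0
```

Request:
servo_tool(moves=[[[0,0,0],[0,0,0.001],0],[[0,0,0],[0,0,0],0]])

```text
time: 8.8
ee_pos: [0.5005, -0.1882, 0.0202]
tcp_rot: [180.0, -14.9, -4.5]
wrist_force: [0.0, 0.5, 2.0]
opening: 0.0001
grasp_force: 0.7
```

Request:
servo_tool(moves=[[[0,0,0],[0,0,0.001],0],[[0,0,0],[0,0,0],0]])

```text
time: 9.0
ee_pos: [0.5008, -0.1883, 0.0193]
tcp_rot: [180.0, -14.9, -4.5]
wrist_force: [-1.0, -1.0, 1.9]
opening: 0.0001
grasp_force: 1.2
```

Request:
servo_tool(moves=[[[0,0,0],[0,0,0.001],0],[[0,0,0],[0,0,0],0]])

```text
time: 9.2
ee_pos: [0.501, -0.1883, 0.0183]
tcp_rot: [180.0, -14.9, -4.5]
wrist_force: [-0.9, 0.2, 3.5]
opening: 0.0003
grasp_force: 1.7
```

Request:
servo_tool(moves=[[[0,0,0],[0,0,0.001],0],[[0,0,0],[0,0,0],0]])

```text
time: 9.4
ee_pos: [0.5013, -0.1883, 0.0173]
tcp_rot: [180.0, -14.9, -4.5]
wrist_force: [-0.9, 0.6, 3.9]
opening: -0.0002
grasp_force: 2.1
```

Request:
servo_tool(moves=[[[0,0,0],[0,0,0.0005],0],[[0,0,0],[0,0,0],0],[[0,0,0],[0,0,-0.01],0],[[0,0,0],[0,0,-0.02],0],[[0,0,0],[0,0,-0.035],0],[[0,0,0],[0,0,-0.035],0],[[0,0,0],[0,0,-0.03],0],[[0,0,0],[0,0,0],0]])

```text
time: 10.2
ee_pos: [0.469, -0.1863, 0.1476]
tcp_rot: [179.9, -15.3, -4.5]
wrist_force: [0.3, 0.2, 0.4]
opening: -0.0
grasp_force: 0.0
```

```bash
python3 - <<'E'
from h import *
im,_=camera("wrist")
T,_=camera("top")
hs=cv2.cvtColor(T,cv2.COLOR_RGB2HSV)
cv2.imwrite("pics/c5.png",np.hstack([cv2.resize(im[90:210,150:410],(520,240))[:,:,::-1],cv2.resize(T[110:210,150:230],(192,240),interpolation=cv2.INTER_CUBIC)[:,:,::-1]]))
for n in("switch_on_end","printer","switch"):
  for r in mark_of(n,"top")[:1]: print(n,r["score"],world(r["xyz"],"top"))
m=cut_out("printer","top")[0]["mask"].astype(np.uint8)
print(cv2.minAreaRect(np.argwhere(m)[:,::-1].astype(np.float32)))
# reported TCP target: 90 mm above contact estimate with tip 32 mm short
plan([.490,.10,.19],[180,0,0])
E
```

```text
switch_on_end 0.67 [0.5696 0.2572 0.1084]
printer 0.69 [ 0.6325  0.2449 -0.0054]Traceback (most recent call last):
  File "<stdin>", line 7, in <module>
ValueError: it knows: key_power_top, key_print_top, key_tare_top, key_unit_top, pan_jar, printer, scale, scoop, side_jar, small_jar, switch_on_end
```

View pics/c5.png

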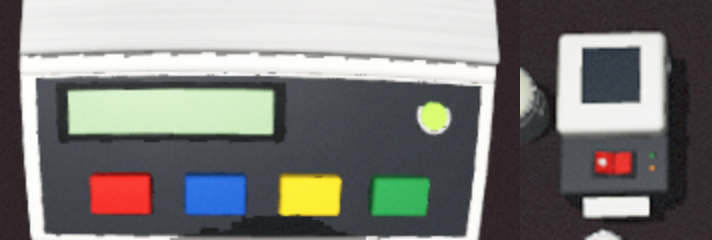

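The scale view shows all keys up and equal (blue at 215,195), and the top crop shows the rocker off with its white dot at (602,160). The 4 N with ~1 N/mm stiffness matches a pressed key. Next is the rocker.

```bash
python3 - <<'E'
from h import *
plan([.571,.258,.140],[180,0,-1])
E
```

```text
turn [  0.4328 -14.8253  -3.471 ] shift after turn [ 0.0957 -0.4451  0.0014] shift now [ 0.0657 -0.4501  0.019 ]
```

Request:
servo_tool(moves=[[[0.2,-7.4,-1.73],[0,0,0],0],[[0.2,-7.4,-1.73],[0,0,0],0],[[0,0,0],[0.0,-0.045,0],0],[[0,0,0],[0.0,-0.045,0],0],[[0,0,0],[0.0,-0.045,0],0],[[0,0,0],[0.0,-0.045,0],0],[[0,0,0],[0.01,-0.045,0],0],[[0,0,0],[0.02,-0.044,0],0],[[0,0,0],[0.02,-0.044,0],0],[[0,0,0],[0.02,-0.044,0],0],[[0,0,0],[0.015,-0.044,0],0],[[0,0,0],[0.01,-0.044,0],0]])

```text
time: 11.6
ee_pos: [0.5603, 0.1353, 0.1519]
tcp_rot: [-174.3, 0.2, 10.5]
wrist_force: [0.3, 0.0, -0.1]
opening: -0.0
grasp_force: 0.0
```

Request:
servo_tool(moves=[[[0,0,0],[0,0,0],0],[[0,0,0],[0,0,0],0]])

```text
time: 11.8
ee_pos: [0.5596, 0.1343, 0.1524]
tcp_rot: [-174.4, 0.1, 10.4]
wrist_force: [0.3, -0.3, -0.4]
opening: -0.0
grasp_force: 0.0
```

```bash
python3 - <<'E'
from h import *
print(pose()[0],get_obs()["tcp_rot"])
im,d=snap("wrist","pics/w6.png")
k=calibration("wrist");K=np.array(k["camera_matrix"])
hsv=cv2.cvtColor(im,cv2.COLOR_RGB2HSV)
m=((hsv[...,0]<8)|(hsv[...,0]>174))&(hsv[...,1]>170)&(hsv[...,2]>60)&(d>0)
n,l,s,ce=cv2.connectedComponentsWithStats(m.astype(np.uint8))
for i in[j for j in range(1,n) if s[j,4]>80]:
    v,u=np.nonzero(l==i);x=(u-K[0,2])/K[0,0];y=(v-K[1,2])/K[1,1];r=np.hypot(x,y)+1e-9;z=d[v,u]
    X=(np.stack([x/r*np.tan(r)*z,y/r*np.tan(r)*z,z],1)-k["t"])@np.array(k["R"])
    print(s[i],np.median(X,0),np.percentile(X,[2,98],axis=0).ravel())
for r in mark_of("switch_on_end","wrist")[:2]: print(r["score"],world(r["xyz"],"wrist"))
E
```

```text
[0.5596 0.1343 0.1524] [-174.3672    0.1245   10.4474]
[ 122  143   48   33 1251] [0.5728 0.2375 0.1034] [0.5602 0.219  0.0979 0.5838 0.2573 0.1107]
[460 267  24  17 289] [ 0.4966 -0.1377  0.052 ] [ 0.4853 -0.1545  0.0447  0.5052 -0.1256  0.0551]
0.57 [0.5726 0.2553 0.1129]
```

View pics/w6.png

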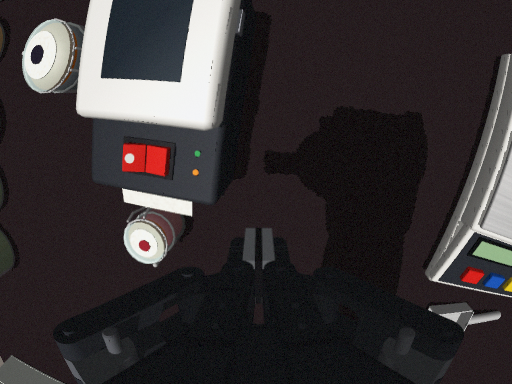

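The wrist view shows the rocker (145,158) with its white dot at (130,158), still off. The arm lagged on the fast row, so I replan from here.

```bash
python3 - <<'E'
from h import *
plan([.573,.255,.135],[180,0,-1])
E
```

```text
turn [-5.6092  0.6225 11.3631] shift after turn [ 0.0113 -0.1216  0.0181] shift now [ 0.0351 -0.1147  0.0295]
```

Request:
servo_tool(moves=[[[-1.87,0.2,3.8],[0,0,0],0],[[-1.87,0.2,3.8],[0,0,0],0],[[-1.87,0.2,3.8],[0,0,0],0],[[0,0,0],[0,-0.025,0],0],[[0,0,0],[0,-0.025,0],0],[[0,0,0],[0,-0.025,0],0],[[0,0,0],[0,-0.025,0],0],[[0,0,0],[0.011,-0.022,0],0],[[0,0,0],[0,0,0],0],[[0,0,0],[0,0,0],0]])

```text
time: 12.9
ee_pos: [0.5704, 0.1369, 0.1623]
tcp_rot: [-174.6, 0.2, 10.6]
wrist_force: [0.1, -0.5, 0.5]
opening: -0.0004
grasp_force: 0.0
```

```bash
python3 - <<'E'
from h import *
plan([.573,.255,.085],[180,0,-1])
E
```

```text
turn [-5.343   0.7867 11.6209] shift after turn [ 0.0005 -0.1181  0.0773] shift now [ 0.0246 -0.1078  0.0877]
```

```bash
python3 - <<'E'
from h import *
o=get_obs();print(o["q"],o["qd"],o["joint_efforts"],o["ee_pos"],o["torque"])
E
```

```text
[ 10.5848   9.6041  10.9986  91.6404   5.3857 179.9437] [-0.8    -0.4892 -0.5182  0.0555 -0.1517  0.0272] [  0.6077 -57.1582  47.2785  -0.0398   0.3654  -0.0002] [0.5704 0.1369 0.1623] [-0.0768 -0.0334 -0.0637]
```

Joint 6 sits at its 180° limit. I turn the tool the other way to yaw 89° instead, where the 22 mm fingertip width lies along the rocker.

```bash
python3 - <<'E'
from h import *
plan([.573,.255,.135],[180,0,89])
E
```

```text
turn [ -4.6833  -3.4812 -78.3088] shift after turn [0.1181 0.0005 0.0273] shift now [ 0.0244 -0.1125  0.038 ]
```

Request:
servo_tool(moves=[[[-0.47,-0.35,-7.83],[0,0,0],0],[[-0.47,-0.35,-7.83],[0,0,0],0],[[-0.47,-0.35,-7.83],[0,0,0],0],[[-0.47,-0.35,-7.83],[0,0,0],0],[[-0.47,-0.35,-7.83],[0,0,0],0],[[-0.47,-0.35,-7.83],[0,0,0],0],[[-0.47,-0.35,-7.83],[0,0,0],0],[[-0.47,-0.35,-7.83],[0,0,0],0],[[-0.47,-0.35,-7.83],[0,0,0],0],[[-0.47,-0.35,-7.83],[0,0,0],0],[[0,0,0],[0,0,0],0],[[0,0,0],[0,0,0],0]])

```text
time: 14.1
ee_pos: [0.5704, 0.1361, 0.1626]
tcp_rot: [180.0, 0.0, 88.7]
wrist_force: [0.2, 1.2, 0.4]
opening: 0.0002
grasp_force: 0.0
```

Request:
servo_tool(moves=[[[0,0,0],[0.024,0,0],0],[[0,0,0],[0.024,0,0],0],[[0,0,0],[0.024,0,0],0],[[0,0,0],[0.024,0,0],0],[[0,0,0],[0.022,0,0.02],0],[[0,0,0],[0,0,0],0],[[0,0,0],[0,0,0],0]])

```text
time: 14.8
ee_pos: [0.5725, 0.2541, 0.142]
tcp_rot: [-179.9, 0.0, 88.8]
wrist_force: [-0.1, -0.6, 0.2]
opening: 0.0
grasp_force: 0.0
```

```bash
python3 - <<'E'
from h import *
plan([.573,.255,.085],[180,0,89])
im,d=snap("wrist","pics/w7.png"); print(get_obs()["q"])
for r in mark_of("switch_on_end","wrist")[:2]: print(r["score"],world(r["xyz"],"wrist"))
E
```

```text
turn [-0.0541  0.0474 -0.1715] shift after turn [0.0009 0.0005 0.057 ] shift now [0.001  0.0005 0.057 ]
[ 23.8979  14.8913  15.1848  90.2945  -0.0255 115.086 ]
0.59 [0.5701 0.2566 0.1114]
```

View pics/w7.png

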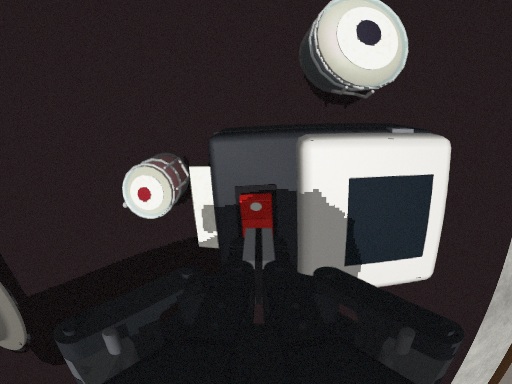

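The rocker's red end with its dot (256,207) is straight ahead of the fingertip (259,232) and centred in x; the roll cover is clear to the right. I go down.

Request:
servo_tool(moves=[[[0,0,0],[0.001,0,0.02],0],[[0,0,0],[0,0,0.02],0],[[0,0,0],[0,0,0.012],0],[[0,0,0],[0,0,0.004],0],[[0,0,0],[0,0,0],0],[[0,0,0],[0,0,0],0]])

```text
time: 15.5
ee_pos: [0.5735, 0.2552, 0.0877]
tcp_rot: [179.9, -0.0, 88.9]
wrist_force: [0.2, -0.3, 0.7]
opening: 0.0
grasp_force: 0.0
```

Request:
servo_tool(moves=[[[0,0,0],[0,0,0.002],0],[[0,0,0],[0,0,0.002],0],[[0,0,0],[0,0,0],0]])

```text
time: 15.8
ee_pos: [0.573, 0.2553, 0.0824]
tcp_rot: [180.0, 0.0, 88.9]
wrist_force: [0.2, -0.7, -0.0]
opening: 0.0001
grasp_force: 0.0
```

Request:
servo_tool(moves=[[[0,0,0],[0,0,0.002],0],[[0,0,0],[0,0,0.001],0],[[0,0,0],[0,0,0],0]])

```text
time: 16.1
ee_pos: [0.5729, 0.2552, 0.0793]
tcp_rot: [180.0, 0.0, 88.9]
wrist_force: [-0.0, 0.1, 0.7]
opening: 0.0003
grasp_force: 0.0
```

Request:
servo_tool(moves=[[[0,0,0],[0,0,0.001],0],[[0,0,0],[0,0,0.001],0],[[0,0,0],[0,0,0],0]])

```text
time: 16.4
ee_pos: [0.5729, 0.2552, 0.0773]
tcp_rot: [180.0, 0.0, 88.9]
wrist_force: [0.7, -0.1, -0.2]
opening: 0.0
grasp_force: 0.0
```

Request:
servo_tool(moves=[[[0,0,0],[0,0,0.001],0],[[0,0,0],[0,0,0.001],0],[[0,0,0],[0,0,0],0]])

```text
time: 16.7
ee_pos: [0.5731, 0.2557, 0.0758]
tcp_rot: [180.0, -0.0, 88.9]
wrist_force: [-0.8, 1.8, 2.4]
opening: 0.0002
grasp_force: 1.2
```

Request:
servo_tool(moves=[[[0,0,0],[0,0,0.001],0],[[0,0,0],[0,0,0.001],0],[[0,0,0],[0,0,0],0]])

```text
time: 17.0
ee_pos: [0.5731, 0.2552, 0.0734]
tcp_rot: [180.0, 0.0, 88.9]
wrist_force: [0.2, 1.8, 1.1]
opening: 0.0003
grasp_force: 1.0
```

Request:
servo_tool(moves=[[[0,0,0],[0,0,0.001],0],[[0,0,0],[0,0,0.001],0],[[0,0,0],[0,0,0],0]])

```text
time: 17.3
ee_pos: [0.5729, 0.255, 0.0712]
tcp_rot: [180.0, 0.0, 88.9]
wrist_force: [0.2, 0.7, 1.3]
opening: -0.0
grasp_force: 0.5
```

Contact came where expected. I press to the stop, which should show as a force rise.

Request:
servo_tool(moves=[[[0,0,0],[0,0,0.001],0],[[0,0,0],[0,0,0],0]])

```text
time: 17.5
ee_pos: [0.5729, 0.2551, 0.0703]
tcp_rot: [180.0, 0.0, 88.9]
wrist_force: [0.4, 1.6, 0.2]
opening: -0.0004
grasp_force: 0.4
```

Request:
servo_tool(moves=[[[0,0,0],[0,0,0.0005],0],[[0,0,0],[0,0,0],0]])

```text
time: 17.7
ee_pos: [0.573, 0.2551, 0.0701]
tcp_rot: [180.0, 0.0, 88.9]
wrist_force: [-0.9, 0.6, 2.1]
opening: -0.0
grasp_force: 1.3
```

Request:
servo_tool(moves=[[[0,0,0],[0,0,0.0005],0],[[0,0,0],[0,0,0],0]])

```text
time: 17.9
ee_pos: [0.573, 0.2552, 0.0701]
tcp_rot: [179.9, -0.0, 88.9]
wrist_force: [-1.2, -0.8, 5.0]
opening: 0.0
grasp_force: 2.7
```

Request:
servo_tool(moves=[[[0,0,0],[0,0,0.0005],0],[[0,0,0],[0,0,0],0]])

```text
time: 18.1
ee_pos: [0.5731, 0.2552, 0.0699]
tcp_rot: [179.9, -0.0, 88.9]
wrist_force: [-2.3, 0.3, 7.6]
opening: 0.0001
grasp_force: 3.9
```

The stop is reached: the tip stays put while the force rises. I retract and check.

Request:
servo_tool(moves=[[[0,0,0],[0,0,-0.01],0],[[0,0,0],[0,0,-0.03],0],[[0,0,0],[0,0,-0.04],0],[[0,0,0],[0,0,0],0],[[0,0,0],[-0.03,0,0],0],[[0,0,0],[-0.03,0,0],0],[[0,0,0],[-0.03,0,0],0],[[0,0,0],[0,0,0],0],[[0,0,0],[0,0,0],0]])

```text
time: 19.0
ee_pos: [0.5713, 0.1648, 0.1491]
tcp_rot: [180.0, 0.0, 88.8]
wrist_force: [0.2, 0.9, 0.5]
opening: 0.0002
grasp_force: 0.0
```

```bash
python3 - <<'E'
from h import *
im,d=snap("wrist","pics/w8.png")
k=calibration("wrist");K=np.array(k["camera_matrix"])
hsv=cv2.cvtColor(im,cv2.COLOR_RGB2HSV)
m=((hsv[...,0]<8)|(hsv[...,0]>174))&(hsv[...,1]>150)&(hsv[...,2]>50)&(d>0)
v,u=np.nonzero(m);x=(u-K[0,2])/K[0,0];y=(v-K[1,2])/K[1,1];r=np.hypot(x,y)+1e-9;z=d[v,u]
X=(np.stack([x/r*np.tan(r)*z,y/r*np.tan(r)*z,z],1)-k["t"])@np.array(k["R"])
X=X[(abs(X[:,0]-.573)<.02)&(abs(X[:,1]-.238)<.03)&(X[:,2]>.09)]
for a in np.arange(.216,.262,.004):
    s=X[abs(X[:,1]-a)<.002]; print(round(a,3),len(s),np.median(s[:,2]) if len(s) else None)
R=[180,-14.9,-4.5]; Q=Ro.from_euler("xyz",R,degrees=True)
key=np.array([.484,-.2785,.052]); plan(key+Q.apply([0,0,.0324-.06]),R)
print(pose()[0],get_obs()["q"])
E
```

```text
0.216 0 None
0.22 46 0.10519369333152181
0.224 168 0.10945966557899962
0.228 191 0.10852409854498163
0.232 176 0.10646094303258985
0.236 184 0.10446736809090024
0.24 170 0.10251005649364421
0.244 162 0.10153603975166278
0.248 182 0.1022103839227798
0.252 144 0.10253413390139093
0.256 110 0.10288723850879428
0.26 148 0.10325441234707522
turn [-12.1191  11.4189  92.8166] shift after turn [-0.0754  0.4494  0.0527] shift now [-0.4451 -0.0858  0.0703]
[0.5713 0.1654 0.149 ] [ 16.1507  10.4097  10.6023  90.1698  -0.0066 107.2575]
```

The rocker now slopes 0.10 rad on its +y half, so it is on. Next I go over to the green key.

Request:
servo_tool(moves=[[[0,0,0],[0,-0.028,0],0],[[0,0,0],[-0.01,-0.028,0],0],[[0,0,0],[-0.035,-0.029,0],0],[[0,0,0],[-0.045,0,0],0],[[0,0,0],[-0.045,0,0],0],[[0,0,0],[-0.045,0,0],0],[[0,0,0],[-0.045,0,0],0],[[0,0,0],[-0.045,0,0],0],[[0,0,0],[-0.045,0,0],0],[[0,0,0],[-0.045,0,0],0],[[0,0,0],[-0.045,0,0],0],[[0,0,0],[-0.04,0,0],0]])

```text
time: 20.25
ee_pos: [0.4782, -0.2795, 0.1489]
tcp_rot: [180.0, 0.0, 89.0]
wrist_force: [0.1, -0.2, 0.1]
opening: 0.0004
grasp_force: 0.0
```

Request:
servo_tool(moves=[[[-1.0,0.95,7.73],[0,0,0],0],[[-1.0,0.95,7.73],[0,0,0],0],[[-1.0,0.95,7.73],[0,0,0],0],[[-1.0,0.95,7.73],[0,0,0],0],[[-1.0,0.95,7.73],[0,0,0],0],[[-1.0,0.95,7.73],[0,0,0],0],[[-1.0,0.95,7.73],[0,0,0],0],[[-1.0,0.95,7.73],[0,0,0],0],[[-1.0,0.95,7.73],[0,0,0],0],[[-1.0,0.95,7.73],[0,0,0],0],[[-1.0,0.95,7.73],[0,0,0],0],[[-1.0,0.95,7.73],[0,0,0],0]])

```text
time: 21.45
ee_pos: [0.4785, -0.2773, 0.149]
tcp_rot: [-179.9, -14.9, -4.7]
wrist_force: [0.1, -0.2, 0.1]
opening: -0.0001
grasp_force: 0.0
```

Request:
servo_tool(moves=[[[0,0,0],[0,0,0],0],[[0,0,0],[0,0,0],0]])

```text
time: 21.65
ee_pos: [0.4783, -0.2775, 0.1492]
tcp_rot: [-180.0, -14.8, -4.1]
wrist_force: [0.2, -0.8, 1.0]
opening: 0.0001
grasp_force: 0.0
```

```bash
cat > keys.py <<'E'
from h import *
im,d=snap("wrist","pics/w9.png")
k=calibration("wrist");K=np.array(k["camera_matrix"]);hsv=cv2.cvtColor(im,cv2.COLOR_RGB2HSV)
for nm,lo,hi in(("red",0,6),("blue",102,118),("yel",22,32),("grn",55,80)):
    m=(hsv[...,0]>=lo)&(hsv[...,0]<=hi)&(hsv[...,1]>170)&(hsv[...,2]>60)&(d>0)
    n,l,s,ce=cv2.connectedComponentsWithStats(m.astype(np.uint8))
    for i in [j for j in range(1,n) if s[j,4]>100]:
        v,u=np.nonzero(l==i); x=(u-K[0][2])/K[0][0]; y=(v-K[1][2])/K[1][1];r=np.hypot(x,y)+1e-9;z=d[v,u]
        X=(np.stack([x/r*np.tan(r)*z,y/r*np.tan(r)*z,z],1)-k["t"])@np.array(k["R"])
        print(nm,len(u),np.median(X,0),X.min(0),X.max(0))
R=[180,-14.9,-4.5]; Q=Ro.from_euler("xyz",R,degrees=True)
key=np.array([.484,-.2785,.052]); plan(key+Q.apply([0,0,.0324]),R)
print(pose()[0],get_obs()["tcp_rot"],get_obs()["q"])
E
python3 keys.py
```

```text
red 514 [ 0.495  -0.1434  0.052 ] [ 0.4842 -0.1572  0.0405] [ 0.5056 -0.1259  0.0555]
blue 577 [ 0.4911 -0.1883  0.052 ] [ 0.479  -0.2027  0.0404] [ 0.5014 -0.1717  0.056 ]
yel 625 [ 0.4872 -0.2331  0.052 ] [ 0.4758 -0.2479  0.0411] [ 0.498  -0.2159  0.0561]
grn 421 [ 0.4823 -0.2792  0.0519] [ 0.4726 -0.2938  0.0479] [ 0.4938 -0.2639  0.0557]
turn [-0.1028  0.1049  0.3398] shift after turn [-0.0194  0.0004  0.1277] shift now [-0.0191  0.0005  0.1278]
[ 0.4783 -0.2777  0.1491] [-179.9873  -14.7951   -4.1485] [-34.3815  -9.6189 -11.0913  75.6794   7.3986 150.5995]
```

Request:
servo_tool(moves=[[[0,0,0],[-0.02,0.001,0],0],[[0,0,0],[0,0,0.035],0],[[0,0,0],[0,0,0.035],0],[[0,0,0],[0,0,0.03],0],[[0,0,0],[0,0,0.012],0],[[0,0,0],[0,0,0.006],0],[[0,0,0],[0,0,0.003],0],[[0,0,0],[0,0,0],0],[[0,0,0],[0,0,0],0]])

```text
time: 22.6
ee_pos: [0.4899, -0.2803, 0.0283]
tcp_rot: [180.0, -14.9, -4.4]
wrist_force: [0.5, -0.0, 0.3]
opening: -0.0003
grasp_force: 0.0
```

```bash
python3 keys.py | tail -3; python3 - <<'E'
import cv2
cv2.imwrite("pics/c9.png",cv2.resize(cv2.imread("pics/w9.png")[120:300,130:390],None,fx=2,fy=2))
E
```

```text
grn 441 [ 0.4908 -0.274   0.0531] [ 0.4838 -0.2935  0.0477] [ 0.4943 -0.2637  0.0556]
turn [-0.0172 -0.0015  0.0965] shift after turn [ 0.0004 -0.0013  0.0079] shift now [ 0.0004 -0.0013  0.0079]
[ 0.4898 -0.2803  0.0282] [179.9915 -14.9015  -4.4002] [-33.8575  -6.9669 -22.1646  61.7526   7.2579 151.375 ]
```

View pics/c9.png

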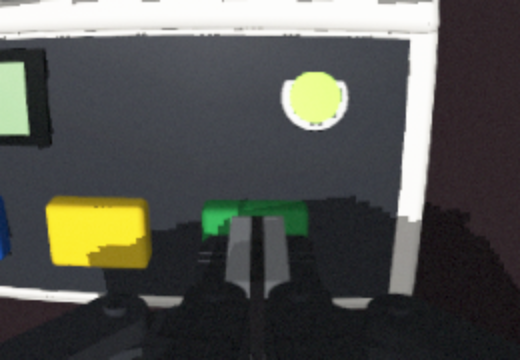

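The fingertip (256,220) is centred over the green key (255,215), well clear of the yellow one. I press.

Request:
servo_tool(moves=[[[0,0,0],[0,0,0.004],0],[[0,0,0],[0,0,0.003],0],[[0,0,0],[0,0,0],0],[[0,0,0],[0,0,0],0]])

```text
time: 23.05
ee_pos: [0.4911, -0.28, 0.0202]
tcp_rot: [-180.0, -14.8, -4.4]
wrist_force: [0.2, -0.1, 1.0]
opening: -0.0001
grasp_force: 0.6
```

Request:
servo_tool(moves=[[[0,0,0],[0,0,0.001],0],[[0,0,0],[0,0,0.001],0],[[0,0,0],[0,0,0],0]])

```text
time: 23.35
ee_pos: [0.4917, -0.2801, 0.0183]
tcp_rot: [-180.0, -14.8, -4.4]
wrist_force: [-1.3, 0.3, 2.4]
opening: 0.0001
grasp_force: 1.5
```

Request:
servo_tool(moves=[[[0,0,0],[0,0,0.001],0],[[0,0,0],[0,0,0],0]])

```text
time: 23.55
ee_pos: [0.4919, -0.2801, 0.0173]
tcp_rot: [-180.0, -14.8, -4.4]
wrist_force: [-1.9, 0.9, 2.9]
opening: 0.0002
grasp_force: 2.0
```

Request:
servo_tool(moves=[[[0,0,0],[0,0,0.001],0],[[0,0,0],[0,0,0],0]])

```text
time: 23.75
ee_pos: [0.4922, -0.2801, 0.0163]
tcp_rot: [-180.0, -14.8, -4.4]
wrist_force: [-2.6, 0.2, 4.3]
opening: 0.0002
grasp_force: 2.5
```

Request:
servo_tool(moves=[[[0,0,0],[0,0,0],0],[[0,0,0],[0,0,-0.01],0],[[0,0,0],[0,0,-0.03],0],[[0,0,0],[0,0,-0.04],0],[[0,0,0],[0,0,-0.04],0],[[0,0,0],[0,0,0],0],[[0,0,0],[0,0,0],0],[[0,0,0],[0,0,0],0]])

```text
time: 24.55
ee_pos: [0.4612, -0.2775, 0.1312]
tcp_rot: [-179.9, -14.7, -4.4]
wrist_force: [0.5, 0.2, -0.0]
opening: -0.0
grasp_force: 0.0
```

```bash
python3 - <<'E'
from h import *
camera("top")
for n in["scale","printer","pan_jar","side_jar","small_jar","scoop"]:
    r=mark_of(n,"top")
    if r: print(n,world(r[0]["xyz"],"top"))
print(get_obs()["wrist_force"],job_done())
E
```

```text
scale [ 0.6115 -0.22   -0.    ]
printer [ 0.6317  0.2471 -0.0039]
pan_jar [ 0.6809 -0.2066  0.0747]
side_jar [ 0.6503  0.3817 -0.0033]
small_jar [ 0.4686  0.2531 -0.0035]
scoop [ 0.3967 -0.2012 -0.0026]
the job is handed in; nothing more can be done
[ 0.0564  0.7361 -1.5067] None
```

I tapped the unit key, switched the printer on and tapped the print key, in that order, then handed the job in at about 25 s: both key presses are judged by contact force (4 to 5 N) because the display and printer gave no readable sign, the rocker measured as on, the objects stayed put within camera accuracy, and no verdict came back.

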